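# Turn a row of samples round into the other rack

### The arm

A 6-joint arm with a two-finger parallel gripper is mounted at the origin on a cart in front of the work surface, level with it; the furniture and walls round the work are solid. World frame = base frame: x ahead of the robot, y to its left, z up, the work surface at z = 0. Lengths are in mm, angles in rad, forces in N, time in s.
With the tool pointing down it reaches from about 350 to 775 mm from the base axis. Payload 7.3 kg.
Tool frame: the origin (TCP) lies midway between the tips of the shut fingers; the grasp point (between the pads) lies 19 mm behind it; z points along the fingers, x is the direction in which the jaws open and shut, and the axes are right-handed (so a half turn about z gives the same grasp; the last joint's range is limited). The gripper opens to 92 mm and grips with 3 to 60 N. Pads are 19 mm wide; open, the fingers measure 130 mm over their backs; the gripper's body (75 mm by 190 mm) begins 47 mm behind the grasp point.
Start: joints at [-1.375, 0.342, 1.524, -0, 1.275, -0.146], TCP at [175.994, -494.642, 226.741] pointing down, gripper open.
Joint ranges: [-2.53, 2.53], [-0.77, 2.02], [0.04, 2.7], [-1, 4.14], [0.28, 2.66], [-3.11, 3.11]. Speed limits (rad/s): [2.57, 2.57, 3.14, 3.14, 3.14, 3.14].

### API

Orientations are given as [roll, pitch, yaw] about the fixed x, y, z axes, in that order (R = Rz(yaw) Ry(pitch) Rx(roll)).
In Python, from plant import bot gives the robot as it stands.
- The arm moves only by the shell command python3 -m pendant 'ROWS' [OPENING]. ROWS is JSON, a list of rows, each an object with "linear": the shift along the world's x, y, z in mm, a list of three; "twist": the turn about the world's z in degrees. In form: [{"linear": [x, y, z], "twist": twist}, ...]. A call has 1 to 20 rows; each row is the pose to reach, as a shift and turn from the pose commanded when the call began; what a row does not reach only later rows make up. A row lasts 1/8 s, in which the tool goes at most 62.5 mm and 10.7 degrees, less where a joint would pass 70% of its speed; a pose out of reach is approached as far as the arm can. A call with a gripper value outside its range is refused whole. OPENING is the closure in counts, from 0 (fully open) to 255 (shut), set as the call begins (- or left out, the last holds). The fingers move at their own pace and stop on an object; the grip force is fixed at half the most. Time passes only in rows, so rows that repeat a pose let the fingers close. It gives the time, the measured TCP pose, the force and the opening at its end, in the units of the state.
- bot.get_obs(): the state, without advancing time (a new reading comes with each control period).
- bot.capture(name): name is "scene" or "top"; returns a dict with "frame" (420x560x3 uint8, blue, green, red), "z_map" (420x560 float32, mm along the optical axis (not along the pixel's ray), 0 where there is no reading), "fx", "fy", "cx", "cy" (pixels), "rvec" (rotation vector, rad) and "tvec" (3), from world to camera coordinates, as OpenCV has them. Camera axes: x right, y down, z forward; pixel columns grow to the right and rows downward; lengths in mm; the calibration is good to about 2 mm. A picture is of the moment at which its call begins.
- bot.close_job(): hands the job in, once; it reports no verdict.
The state is a dict: "time": time; "joint_positions": joint angles; "dq": joint speeds; "tau": joint torques, N m; "tool_pos": TCP position; "tcp_rot": TCP orientation; "contact_force": force on the tool from outside, world axes, zero at the start; "moment": the same for the moment, N m; "grip_width": finger opening in mm.
Only numpy, scipy, OpenCV 4.12 (cv2) and the standard library are available. Lean on these libraries where they do the work, as an engineer would, in place of code of your own. Each camera call takes 0.05 s, during which the arm holds its last target. There are 200 camera calls.

### The job

Move the four containers from the grey rack to the green rack in reverse order, as the next run takes them from the other end: the one that stands leftmost in the grey rack goes to the rightmost pocket of the green rack, the next one to the pocket beside it, and so on, until the leftmost green pocket holds the one that stood rightmost. Stand each container upright on the pocket floor in the middle of its pocket, let go of it, and tip none over on the way; the coloured pads stay in the grey rack.

Things in the scene. Friction and masses are not known exactly. Their poses are not given: they have to be found in the camera images.
- grey_rack: Grey flat rack, fixed, 96 (x) x 284 mm (y), holding the four containers at the start; near or far of the green one. Its +y end is the left, seen from the robot (turned up to 0.1 rad). Four pockets in a row, centred at x = 0, y = -105, -35, 35, 105 mm, 88 x 66 mm inside, floor 4 mm and wall tops 10 mm above the bench, walls 4 mm thick. Origin: centre of its underside, z up.
- green_rack: Green flat rack, fixed, 96 (x) x 284 mm (y), empty at the start, a 48 mm white ring in each pocket. Its +y end is the left, seen from the robot (turned up to 0.1 rad). Four pockets in a row, centred at x = 0, y = -105, -35, 35, 105 mm, 88 x 66 mm inside, floor 4 mm and wall tops 10 mm above the bench, walls 4 mm thick. Origin: centre of its underside, z up. Right of the far rack (y below -0.06) stands a drawer box 0.21 m tall.
- red_jar: White sample jar with a red screw lid, 69 mm tall; lid 54 mm across from 55 to 69 mm above the foot, body tapering from 48 mm below the lid to a narrower foot; about 70 g. Stands upright, round about its z axis. Origin: centre of its underside, z up.
- yellow_jar: White sample jar with a yellow screw lid, otherwise just like the red one: 69 mm tall; lid 54 mm across from 55 to 69 mm above the foot, body tapering from 48 mm to a narrower foot; about 70 g. Origin: centre of its underside, z up.
- blue_vial: Small white vial with a blue cap, 27 mm across, 62 mm tall, about 30 g; it can be gripped from its foot up to 50 mm above the foot (fingers find no hold above that). Origin: centre of its underside, z up.
- amber_dropper: Amber dropper bottle with a black dropper top, 105 mm tall, about 50 g; the amber body is 33 mm across and can be gripped from the foot up to 66 mm above it (fingers find no hold on the black top). Origin: centre of its underside, z up.
- red_pad: Red pad, 86 x 64 x 2 mm, with a white disc of 58 mm in its middle, lying fixed in one pocket of the grey rack; the red-lidded jar stands on its centre at the start, and the pad stays there, so it shows from which pocket that container came. Origin: centre of its underside, 4 mm above the bench; z up.
- yellow_pad: Yellow pad, 86 x 64 x 2 mm, with a white disc of 58 mm in its middle, lying fixed in one pocket of the grey rack; the yellow-lidded jar stands on its centre at the start, and the pad stays there, so it shows from which pocket that container came. Origin: centre of its underside, 4 mm above the bench; z up.
- blue_pad: Blue pad, 86 x 64 x 2 mm, with a white disc of 58 mm in its middle, lying fixed in one pocket of the grey rack; the blue-capped vial stands on its centre at the start, and the pad stays there, so it shows from which pocket that container came. Origin: centre of its underside, 4 mm above the bench; z up.
- orange_pad: Orange pad, 86 x 64 x 2 mm, with a white disc of 58 mm in its middle, lying fixed in one pocket of the grey rack; the amber dropper bottle stands on its centre at the start, and the pad stays there, so it shows from which pocket that container came. Origin: centre of its underside, 4 mm above the bench; z up.
Mind the look-alikes: they are no part of the job. Leave any purple look-alike of the yellow_jar alone.

How it is judged (in metres and radians):
At the end, for the whole second after the job is handed in: Every container stands upright (within 0.1 rad), at rest, on the floor of the green rack (foot within 3 mm of the floor's height), within 15 mm in x and in y of the middle of the pocket that mirrors its start: the pad it came from at y in the grey rack, the container at -y in the green rack (((y of red_pad in the frame of grey_rack between -0.125 and -0.085 m and y of red_jar in the frame of green_rack between 0.09 and 0.12 m) or (y of red_pad in the frame of grey_rack between -0.055 and -0.015 m and y of red_jar in the frame of green_rack between 0.02 and 0.05 m) or (y of red_pad in the frame of grey_rack between 0.015 and 0.055 m and y of red_jar in the frame of green_rack between -0.05 and -0.02 m) or (y of red_pad in the frame of grey_rack between 0.085 and 0.125 m and y of red_jar in the frame of green_rack between -0.12 and -0.09 m)) and x of red_jar in the frame of green_rack between -0.015 and 0.015 m and z of red_jar in the frame of green_rack between 0.001 and 0.007 m and angle between each of red_jar, yellow_jar, blue_vial, amber_dropper's own z axis and vertical below 0.1 rad and linear speed of each of red_jar, yellow_jar, blue_vial, amber_dropper below 0.02 m/s and angular speed of each of red_jar, yellow_jar, blue_vial, amber_dropper below 0.2 rad/s and ((y of yellow_pad in the frame of grey_rack between -0.125 and -0.085 m and y of yellow_jar in the frame of green_rack between 0.09 and 0.12 m) or (y of yellow_pad in the frame of grey_rack between -0.055 and -0.015 m and y of yellow_jar in the frame of green_rack between 0.02 and 0.05 m) or (y of yellow_pad in the frame of grey_rack between 0.015 and 0.055 m and y of yellow_jar in the frame of green_rack between -0.05 and -0.02 m) or (y of yellow_pad in the frame of grey_rack between 0.085 and 0.125 m and y of yellow_jar in the frame of green_rack between -0.12 and -0.09 m)) and x of yellow_jar in the frame of green_rack between -0.015 and 0.015 m and z of yellow_jar in the frame of green_rack between 0.001 and 0.007 m and ((y of blue_pad in the frame of grey_rack between -0.125 and -0.085 m and y of blue_vial in the frame of green_rack between 0.09 and 0.12 m) or (y of blue_pad in the frame of grey_rack between -0.055 and -0.015 m and y of blue_vial in the frame of green_rack between 0.02 and 0.05 m) or (y of blue_pad in the frame of grey_rack between 0.015 and 0.055 m and y of blue_vial in the frame of green_rack between -0.05 and -0.02 m) or (y of blue_pad in the frame of grey_rack between 0.085 and 0.125 m and y of blue_vial in the frame of green_rack between -0.12 and -0.09 m)) and x of blue_vial in the frame of green_rack between -0.015 and 0.015 m and z of blue_vial in the frame of green_rack between 0.001 and 0.007 m and ((y of orange_pad in the frame of grey_rack between -0.125 and -0.085 m and y of amber_dropper in the frame of green_rack between 0.09 and 0.12 m) or (y of orange_pad in the frame of grey_rack between -0.055 and -0.015 m and y of amber_dropper in the frame of green_rack between 0.02 and 0.05 m) or (y of orange_pad in the frame of grey_rack between 0.015 and 0.055 m and y of amber_dropper in the frame of green_rack between -0.05 and -0.02 m) or (y of orange_pad in the frame of grey_rack between 0.085 and 0.125 m and y of amber_dropper in the frame of green_rack between -0.12 and -0.09 m)) and x of amber_dropper in the frame of green_rack between -0.015 and 0.015 m and z of amber_dropper in the frame of green_rack between 0.001 and 0.007 m); the robot touches nothing.
It fails at once if a container is tipped over (leans more than 0.8 rad) (angle between any of red_jar, yellow_jar, blue_vial, amber_dropper's own z axis and vertical above 0.8 rad).
It also fails if it takes over 96 s, if anything falls off the work surface, if the arm or the gripper's body presses on something with over 40 N, if the wrist force passes 120 N, or if a joint passes its speed limit or range.

## Working session

There is one attempt and no reset: what is moved stays moved. The work goes in short steps, Python scripts to look and compute and a shell command to move; the robot and the scene stay as the last step left them, time stands still between calls to the robot, and variables do not carry over. Pictures are saved under pics/ and viewed, about 12 in all and at most 16, crops included, and the job is handed in when it is done.

```bash
ls; mkdir -p pics; python3 - <<'E'
from plant import bot
import cv2,numpy as np
for n in("scene","top"):
    c=bot.capture(n); np.save(f"pics/{n}0.npy",c,allow_pickle=True)
    cv2.imwrite(f"pics/{n}0.png",c["frame"]); print(n,c["fx"],c["cx"],c["cy"],np.ravel(c["rvec"]),np.ravel(c["tvec"]))
    R=cv2.Rodrigues(np.array(c["rvec"],float))[0]; print(-R.T@np.ravel(c["tvec"]))
print(bot.get_obs())
E
```

```text
pics
scene 539.4175744642808 281.5508055667868 206.2564577796792 [ 1.25379443 -2.32963213  0.93598413] [448.97563774 325.20424599 626.1231947 ]
[ 96.10154843 489.41229803 671.27287653]
top 533.9567055153896 275.51991508614344 205.6658490525463 [ 2.1659175  -2.11594437  0.18468684] [124.75788967 578.55390754 896.57725914]
[422.83762642 145.49104679 976.82169998]
{'time': 0.1, 'joint_positions': array([-1.37502365e+00,  3.42620681e-01,  1.52487310e+00,  3.00335377e-05,
        1.27541727e+00, -1.45986736e-01]), 'dq': array([-3.30193158e-04, -1.92444312e-03, -2.60794698e-03, -2.22880915e-03,
        1.07581236e-03, -8.40309995e-05]), 'tau': array([ 2.54863247e-03, -4.32007456e+01, -2.44692492e+01,  7.21649034e-02,
        5.26520493e-02, -3.55008660e-05]), 'tool_pos': array([ 175.91967203, -494.28246431,  226.14815563]), 'tcp_rot': array([-3.14137245e+00,  1.30019906e-03, -1.22904553e+00]), 'contact_force': array([ 0.29152505,  0.34186683, -0.19068634]), 'moment': array([ 0.03639043, -0.00552483, -0.01271136]), 'grip_width': 92.0688464129723}
```

View pics/scene0.png

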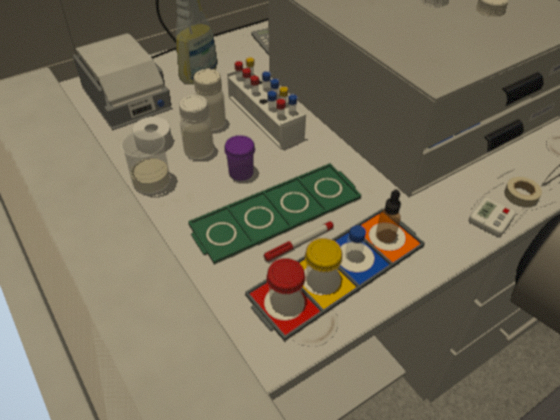

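View pics/top0.png

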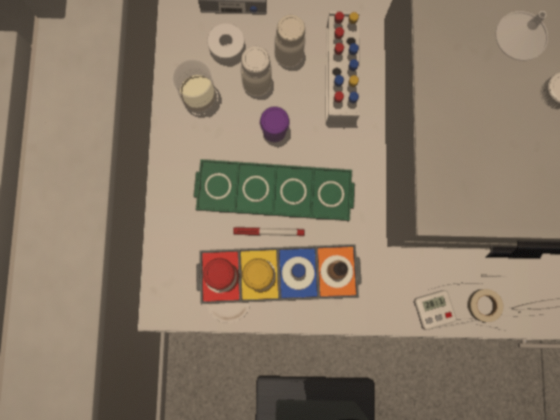

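The scene shows the grey rack (near) holding, from left to right in the top view: red jar (220,272), yellow jar (259,274), blue vial (298,271) and amber dropper (338,270). The empty green rack has its rings at (218,186), (256,189), (293,191) and (331,194).

Look-alikes in the top view:
- **Yellow jar:** the purple-lidded jar at (274,123), not wanted. White jars at (256,62) and (290,32).
- **Red and blue caps:** tube caps at (340,15–97), and the red pen at (270,231).

The targets are the four on the coloured pads.

```bash
cat > h.py <<'E'
import numpy as np,cv2
def cam(c): return cv2.Rodrigues(np.array(c["rvec"],float))[0],np.ravel(c["tvec"]).astype(float)
def cloud(c):
    R,t=cam(c);z=c["z_map"].astype(float);v,u=np.mgrid[:z.shape[0],:z.shape[1]]
    P=np.stack([(u-c["cx"])/c["fx"]*z,(v-c["cy"])/c["fy"]*z,z],-1)
    W=(P-t)@R; W[z==0]=np.nan; return W
def ray(c,u,v):
    R,t=cam(c);d=R.T@np.array([(u-c["cx"])/c["fx"],(v-c["cy"])/c["fy"],1.]);return -R.T@t,d
def onz(c,u,v,z):
    o,d=ray(c,u,v);return o+d*(z-o[2])/d[2]
def proj(c,P): 
    R,t=cam(c);p=R@np.array(P,float)+t;return np.array([c["fx"]*p[0]/p[2]+c["cx"],c["fy"]*p[1]/p[2]+c["cy"]])
def tri(a,pa,b,pb):
    o1,d1=ray(a,*pa);o2,d2=ray(b,*pb);s=np.linalg.lstsq(np.c_[d1,-d2],o2-o1,rcond=None)[0]
    x,y=o1+s[0]*d1,o2+s[1]*d2;return (x+y)/2,np.linalg.norm(x-y)
def hsv(c): return cv2.cvtColor(c["frame"],cv2.COLOR_BGR2HSV)
HUE={"red":((0,6),(172,180)),"yellow":((20,32),),"blue":((100,125),),"orange":((7,17),),"green":((60,95),),"purple":((126,160),)}
def mask(c,n,s=110,v=30):
    H=hsv(c);h=H[...,0];m=np.zeros(h.shape,bool)
    for a,b in HUE[n]: m|=(h>=a)&(h<=b)
    return m&(H[...,1]>s)&(H[...,2]>v)
def rings(c):
    "ring ellipse centres: light blobs inside the green rack"
    g=mask(c,"green",70).astype(np.uint8);n,l,st,_=cv2.connectedComponentsWithStats(cv2.morphologyEx(g,cv2.MORPH_CLOSE,np.ones((5,5))))
    k=1+np.argmax(st[1:,4]);hull=cv2.convexHull(np.argwhere(l==k)[:,::-1].astype(np.int32))
    f=np.zeros_like(g);cv2.fillConvexPoly(f,hull,1);f=cv2.erode(f,np.ones((5,5)))
    w=f*((hsv(c)[...,1]<110)&(hsv(c)[...,2]>70)).astype(np.uint8)
    o=[]
    for q in cv2.findContours(w,cv2.RETR_EXTERNAL,cv2.CHAIN_APPROX_NONE)[0]:
        if len(q)>40: o.append(cv2.fitEllipse(q)[0])
    return sorted(o,key=lambda p:-onz(c,*p,4)[1])
E
python3 - <<'E'
from h import *
C={n:np.load(f"pics/{n}0.npy",allow_pickle=True).item() for n in("scene","top")}
np.set_printoptions(precision=1,suppress=True)
r={n:rings(C[n]) for n in C}
for n in C:
    print(n,"rings z4",[onz(C[n],*p,4)[:2] for p in r[n]])
for a,b in zip(r["top"],r["scene"]): print("tri",*tri(C["top"],a,C["scene"],b))
for n in C:
    W=cloud(C[n])
    for k in("red","yellow","blue","purple"):
        m=mask(C[n],k)&(W[...,2]>30)&(W[...,2]<110)&(W[...,0]<700)&(W[...,1]>-60)
        P=W[m]
        if len(P)<5: print(n,k,"none");continue
        zt=np.percentile(P[:,2],95);T=P[P[:,2]>zt-3];print(n,k,len(P),"ztop",zt,"mid",(T.min(0)+T.max(0))/2,"ext",np.ptp(T,0))
    # all tall stuff in the grey rack area and box
    for k in("red","yellow","blue","orange"):
        P=W[mask(C[n],k)&(W[...,2]<15)&(W[...,0]<520)];print(n,k,"pad z",np.nanmedian(P[:,2]),np.percentile(P,2,0),np.percentile(P,98,0))
W=cloud(C["top"])
for zc in(30,50,100):
    m=(W[...,2]>zc-8)&(W[...,2]<zc+12)&(W[...,0]<480)&(W[...,0]>300)&(W[...,1]>-60)&(hsv(C["top"])[...,2]<90)
    P=W[m];print("dark",zc,len(P),P.mean(0) if len(P) else "")
B=W[(W[...,2]>195)&(W[...,2]<225)&(W[...,0]>400)];print("box",B.min(0),B.max(0))
E
```

```text
scene rings z4 [array([615.7, 250.5]), array([643.6, 206. ]), array([617.4, 176.6]), array([611.5, 104.1]), array([611. ,  34.4])]
top rings z4 [array([610.6, 129.9])]
tri [655.5 174.2 -85.8] 106.31576266145059
scene red 1079 ztop 76.09987803701455 mid [451.2 233.7  75.4] ext [51.1 49.4  4.6]
scene yellow 1041 ztop 75.93677196910244 mid [452.7 168.4  75.2] ext [51.6 50.1  4.6]
scene blue 208 ztop 68.70739801386804 mid [458.8  99.9  67.9] ext [20.5 21.9  4.4]
scene purple 28 ztop 67.831479455046 mid [699.  144.3  67.7] ext [ 1.9 12.9  4.7]
scene red pad z 5.806649265647117 [406.5 200.8   3.4] [492.8 268.4   9.1]
scene yellow pad z 5.82719359273806 [409.4 104.1   3.3] [496.4 196.8  10.6]
scene blue pad z 5.718380376329418 [416.4  61.5   3. ] [502.2 124.    8.2]
scene orange pad z 5.815537107081464 [ 412.9 -256.1    3.4] [507.5 257.   13.2]
top red 797 ztop 77.25622476579863 mid [454.4 231.5  77.5] ext [50.  48.7  6.4]
top yellow 736 ztop 77.25841923008196 mid [455.  166.9  77. ] ext [48.7 47.4  5.4]
top blue 52 ztop 69.93432425297198 mid [461.7  97.9  69.4] ext [15.1 13.6  4.7]
top purple none
top red pad z 6.006485194769729 [408.3 201.8   2.5] [495. 268.  10.]
top yellow pad z 6.0886309017141915 [412.2 131.9   2.2] [499.9 197.9   9.8]
top blue pad z 6.120546715031923 [418.8  63.7   2.8] [501.8 126.    9.7]
top orange pad z 6.1339025859871725 [420.2  -8.9   2.4] [508.7 202.3  10.5]
dark 30 0 
dark 50 4 [451.7  94.5  56.2]
dark 100 61 [466.2  28.7 107.2]
box [ 400.  -294.9  195. ] [885.1 513.2 225. ]
```

```bash
python3 - <<'E'
import cv2
a=cv2.imread("pics/top0.png")[230:320,180:380];b=cv2.imread("pics/scene0.png")[180:340,230:430]
cv2.imwrite("pics/crop1.png",cv2.vconcat([cv2.resize(a,(600,270),interpolation=2),cv2.resize(b[40:150],(600,330),interpolation=2)]))
E
```

```text
(no output)
```

View pics/crop1.png

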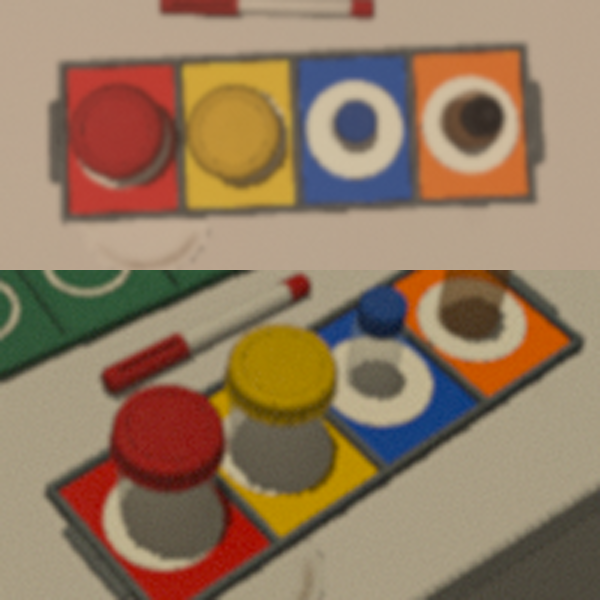

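The crop confirms red, yellow, blue and amber standing on their pads. Their lid tops are at about 75–77 mm and the pad surface at 6 mm, which matches the text. Next I'll refine the rings and the container centres.

```bash
cat >> h.py <<'E'
def rings(c):
    W=cloud(c);r=c["frame"][...,2].astype(np.uint8);roi=(abs(W[...,0]-610)<75)&(W[...,1]>-30)&(W[...,1]<310)&(abs(W[...,2])<20)
    th=cv2.morphologyEx(r,cv2.MORPH_TOPHAT,cv2.getStructuringElement(2,(9,9)))
    g=cv2.dilate(mask(c,"green",60).astype(np.uint8),np.ones((5,5)))
    w=((th>35)&roi&(g>0)).astype(np.uint8);n,l,st,_=cv2.connectedComponentsWithStats(w)
    o=[]
    for k in range(1,n):
        p=np.argwhere(l==k)[:,::-1].astype(np.int32)
        if len(p)<50: continue
        e=cv2.fitEllipse(cv2.convexHull(p));Q=onz(c,*e[0],4);o.append((Q[1],e[0],len(p)))
    return [q[1] for q in sorted(o,key=lambda q:-q[0])]
def lid(c,name,lo,xy,rad=45):
    "image centre of the top face of a coloured lid: mask of points at its height near xy"
    W=cloud(c);near=np.hypot(W[...,0]-xy[0],W[...,1]-xy[1])<rad
    m=(near&(W[...,2]>lo)&(mask(c,name,60,10) if name else True)).astype(np.uint8)
    q=max(cv2.findContours(m,0,1)[0],key=cv2.contourArea);return cv2.fitEllipse(cv2.convexHull(q))[0]
E
cat > m.py <<'E'
from h import *
np.set_printoptions(precision=1,suppress=True)
C={n:np.load(f"pics/{n}0.npy",allow_pickle=True).item() for n in("scene","top")}
a,b=C["top"],C["scene"];r={n:rings(C[n]) for n in C}
for n in C: print(n,np.array(r[n]).round(),"z4",np.array([onz(C[n],*p,4)[:2] for p in r[n]]))
if len(r["top"])==len(r["scene"]):
    for p,q in zip(r["top"],r["scene"]): print("ring tri",*tri(a,p,b,q))
for k,lo,xy,zt in(("red",71.5,(453,232),74),("yellow",71.5,(454,167),74),("blue",63,(460,99),67)):
    p,q=lid(a,k,lo,xy),lid(b,k,lo,xy);print(k,"tri",*tri(a,p,b,q),"top",onz(a,*p,zt),"scene",onz(b,*q,zt))
p,q=lid(a,None,98,(464,25)),lid(b,None,98,(464,25));print("amber",*tri(a,p,b,q),onz(a,*p,107),onz(b,*q,107))
for n in C:
    W=cloud(C[n])
    for y in(-5,):
        m=(W[...,2]>30)&(W[...,2]<62)&(abs(W[...,0]-464)<30)&(abs(W[...,1]-25)<30);P=W[m];print(n,"amber body pts",len(P),np.percentile(P,2,0),np.percentile(P,98,0))
E
python3 m.py
```

```text
scene [[221. 233.]
 [258. 217.]
 [294. 202.]
 [328. 187.]] z4 [[615.5 246.4]
 [612.3 176.8]
 [609.  106.6]
 [605.6  36.8]]
top [[219. 185.]
 [255. 188.]
 [293. 191.]
 [331. 194.]] z4 [[618.  244. ]
 [614.2 176.2]
 [610.9 106.2]
 [607.6  36.4]]
ring tri [619.  244.6  -0.7] 0.3034127551418391
ring tri [614.4 176.    1.7] 0.7614613377686197
ring tri [610.9 105.8   2. ] 1.033460614726028
ring tri [607.6  35.8   1.9] 1.13622812798672
red tri [454.  232.   68.5] 0.9289037171507681 top [454.1 231.8  74. ] scene [450.4 234.1  74. ]
yellow tri [454.7 166.6  69.7] 1.7908970339063992 top [455.2 167.1  74. ] scene [451.5 168.3  74. ]
blue tri [462.2  97.4  62.8] 0.23170726548540013 top [462.1  97.7  67. ] scene [459.6 100.   67. ]
amber [466.2  26.9  99.9] 1.2709353451963163 [466.3  28.3 107. ] [461.1  32.3 107. ]
scene amber body pts 356 [447.8  20.3  30.4] [475.2  45.   61.4]
top amber body pts 122 [451.1  13.7  32.8] [481.7  44.1  61.8]
```

Grey rack yaw is about +0.06 rad and green about −0.05 rad. The work points (x, y in mm) are:

| Container | Pick | Place |
|---|---|---|
| red | (452.5, 233) | (606.6, 36.4) |
| yellow | (453.5, 167.5) | (610, 106.3) |
| blue | (461, 99) | (613.3, 176.3) |
| amber | (464.5, 29) | (617, 245.5) |

The jaws go along world x. I'll go above the red jar first.

```bash
python3 -m pendant '[{"linear":[204,395,-20],"twist":35},{"linear":[204,395,-20],"twist":70.4},{"linear":[204,395,-20],"twist":70.4},{"linear":[204,395,-20],"twist":70.4},{"linear":[204,395,-20],"twist":70.4},{"linear":[204,395,-20],"twist":70.4},{"linear":[204,395,-20],"twist":70.4},{"linear":[204,395,-20],"twist":70.4},{"linear":[276.5,728,-60],"twist":70.4},{"linear":[276.5,728,-60],"twist":70.4},{"linear":[276.5,728,-60],"twist":70.4},{"linear":[276.5,728,-60],"twist":70.4},{"linear":[276.5,728,-60],"twist":70.4},{"linear":[276.5,728,-60],"twist":70.4},{"linear":[276.5,728,-60],"twist":70.4},{"linear":[276.5,728,-60],"twist":70.4}]' 0
```

```text
time: 2.1
tool_pos: [452.4, 232.1, 166.5]
tcp_rot: [3.141, 0.001, -0.001]
contact_force: [0.4, -0.0, 0.7]
grip_width: 91.7
```

```bash
python3 -m pendant '[{"linear":[0,1,-60],"twist":0},{"linear":[0,1,-90],"twist":0},{"linear":[0,1,-110],"twist":0},{"linear":[0,1,-118],"twist":0},{"linear":[0,1,-118],"twist":0}]' 0 && python3 -m pendant '[{"linear":[0,0,0],"twist":0},{"linear":[0,0,0],"twist":0},{"linear":[0,0,0],"twist":0},{"linear":[0,0,0],"twist":0},{"linear":[0,0,0],"twist":0},{"linear":[0,0,0],"twist":0},{"linear":[0,0,0],"twist":0},{"linear":[0,0,0],"twist":0}]' 255
```

```text
time: 2.72
tool_pos: [452.7, 233.5, 49.0]
tcp_rot: [3.141, 0.0, -0.002]
contact_force: [-0.1, 0.8, 1.0]
grip_width: 91.9
time: 3.72
tool_pos: [452.6, 234.4, 48.9]
tcp_rot: [-3.141, -0.0, -0.0]
contact_force: [-1.9, 0.2, 1.7]
grip_width: 54.0
```

Gripped at 54 mm, the lid's width. Next I'll lift and carry it over the rightmost green pocket.

```bash
python3 -m pendant '[{"linear":[0,0,10],"twist":0},{"linear":[0,0,40],"twist":0},{"linear":[0,0,80],"twist":0},{"linear":[0,0,100],"twist":0},{"linear":[25,-32,100],"twist":0},{"linear":[55,-70,100],"twist":0},{"linear":[90,-115,100],"twist":0},{"linear":[125,-160,100],"twist":0},{"linear":[147,-187,100],"twist":0},{"linear":[154,-197,100],"twist":0},{"linear":[154,-197,100],"twist":0},{"linear":[154,-197,100],"twist":0}]' && python3 - <<'E'
from h import *
from plant import bot
for n in("scene","top"): 
    c=bot.capture(n);np.save(f"pics/{n}1.npy",c,allow_pickle=True)
    r=rings(c);np.set_printoptions(precision=1,suppress=True);print(n,np.array([onz(c,*p,4)[:2] for p in r]))
    cv2.imwrite(f"pics/{n}1.png",c["frame"])
s=cv2.imread("pics/scene1.png");t=cv2.imread("pics/top1.png")
cv2.imwrite("pics/pair1.png",cv2.resize(cv2.hconcat([s[100:340,160:460],t[100:340,160:460]]),(800,320)))
E
```

```text
time: 5.22
tool_pos: [605.6, 38.6, 148.9]
tcp_rot: [-3.141, 0.001, 0.001]
contact_force: [0.4, 0.4, -1.4]
grip_width: 53.6
scene [[615.5 246.5]
 [612.3 176.7]
 [608.9 106.7]
 [605.6  36.7]]
top [[617.5 244. ]
 [614.2 176.2]
 [611.  106.2]]
```

View pics/pair1.png

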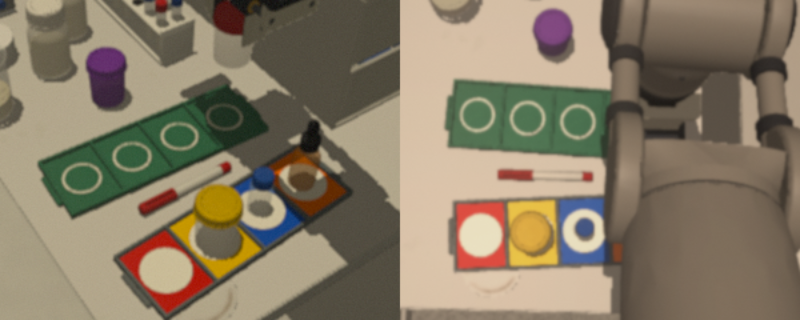

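The picture shows the jar upright in the grip above the rightmost green pocket. The red pad is bare and the other containers are undisturbed. I'll lower and release.

```bash
python3 -m pendant '[{"linear":[0,-1,-40],"twist":0},{"linear":[0,-1,-75],"twist":0},{"linear":[0,-1,-95],"twist":0},{"linear":[0,-1,-100],"twist":0},{"linear":[0,-1,-102],"twist":0},{"linear":[0,-1,-102],"twist":0},{"linear":[0,-1,-102],"twist":0}]' && python3 -m pendant '[{"linear":[0,0,0],"twist":0},{"linear":[0,0,0],"twist":0},{"linear":[0,0,0],"twist":0},{"linear":[0,0,0],"twist":0},{"linear":[0,0,0],"twist":0},{"linear":[0,0,0],"twist":0},{"linear":[0,0,0],"twist":0},{"linear":[0,0,0],"twist":0}]' 0
```

```text
time: 6.2
tool_pos: [607.0, 36.4, 47.7]
tcp_rot: [3.141, -0.002, -0.0]
contact_force: [-0.5, -0.2, -0.6]
grip_width: 53.2
time: 7.2
tool_pos: [606.5, 36.4, 46.7]
tcp_rot: [3.142, -0.0, -0.0]
contact_force: [0.3, -0.7, -0.2]
grip_width: 91.5
```

```bash
python3 -m pendant '[{"linear":[0,0,20],"twist":0},{"linear":[0,0,60],"twist":0},{"linear":[0,0,105],"twist":0},{"linear":[-40,34,105],"twist":0},{"linear":[-85,73,105],"twist":0},{"linear":[-130,111,105],"twist":0},{"linear":[-150,128,105],"twist":0},{"linear":[-153,131,105],"twist":0},{"linear":[-153,131,105],"twist":0},{"linear":[-153,131,105],"twist":0}]' && python3 - <<'E'
from h import *
from plant import bot
np.set_printoptions(precision=1,suppress=True)
P={}
for n in("scene","top"): 
    c=bot.capture(n);W=cloud(c);cv2.imwrite(f"pics/{n}2.png",c["frame"])
    near=np.hypot(W[...,0]-606,W[...,1]-36)<45
    Q=W[near&(W[...,2]>66)&mask(c,"red",60,10)];print(n,len(Q),np.percentile(Q,95,0),(Q.min(0)+Q.max(0))/2)
    try: P[n]=(c,lid(c,"red",69.5,(606,36)));print(onz(*[c,*P[n][1],73]))
    except Exception as e: print(e)
if len(P)==2: print(*tri(*P["top"],*P["scene"]))
s=cv2.imread("pics/scene2.png");t=cv2.imread("pics/top2.png")
cv2.imwrite("pics/pair2.png",cv2.resize(cv2.hconcat([s[100:340,160:460],t[100:340,160:460]]),(800,320)))
E
```

```text
time: 8.45
tool_pos: [454.4, 166.7, 151.7]
tcp_rot: [3.141, -0.001, -0.001]
contact_force: [0.5, 0.1, -0.4]
grip_width: 92.0Traceback (most recent call last):
  File "<stdin>", line 8, in <module>
    return _quantile_unchecked(
        a, q, axis, out, overwrite_input, method, keepdims, weights)
    return _ureduce(a,
                    func=_quantile_ureduce_func,
    ...<5 lines>...
                    overwrite_input=overwrite_input,
                    method=method)
    r = func(a, **kwargs)
    result = _quantile(arr,
                       quantiles=q,
    ...<2 lines>...
                       out=out,
                       weights=wgt)
    slices_having_nans = np.isnan(arr[-1, ...])
                                  ~~~^^^^^^^^^
IndexError: index -1 is out of bounds for axis 0 with size 0
```

```bash
python3 - <<'E'
from h import *
from plant import bot
np.set_printoptions(precision=1,suppress=True)
c=bot.capture("top");W=cloud(c);cv2.imwrite("pics/top2.png",c["frame"])
near=np.hypot(W[...,0]-606,W[...,1]-36)<45
Q=W[near&(W[...,2]>60)];print(len(Q),(Q.min(0)+Q.max(0))/2 if len(Q) else "")
s=cv2.imread("pics/scene2.png");t=c["frame"]
cv2.imwrite("pics/pair2.png",cv2.resize(cv2.hconcat([s[100:340,160:460],t[100:340,160:460]]),(800,320)))
E
```

```text
745 [607.5  34.1  69.1]
```

View pics/pair2.png

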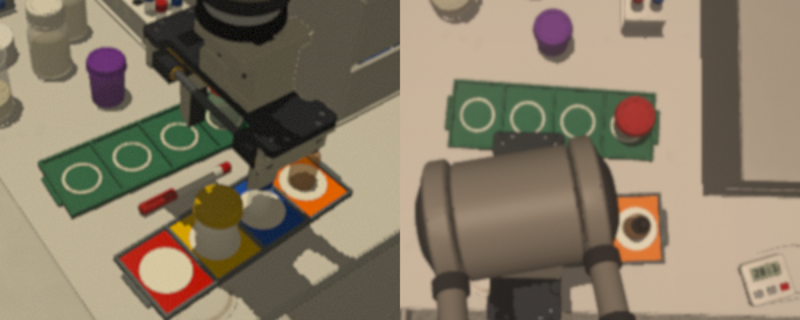

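The red jar stands upright in the rightmost pocket (top view, right half of the picture at (634,117)), measured at about (607, 34). The yellow jar is next.

```bash
python3 -m pendant '[{"linear":[0,0,-50],"twist":0},{"linear":[0,0,-80],"twist":0},{"linear":[0,0,-98],"twist":0},{"linear":[0,0,-103],"twist":0},{"linear":[0,0,-103],"twist":0}]' 0 && python3 -m pendant '[{"linear":[0,0,0],"twist":0},{"linear":[0,0,0],"twist":0},{"linear":[0,0,0],"twist":0},{"linear":[0,0,0],"twist":0},{"linear":[0,0,0],"twist":0},{"linear":[0,0,0],"twist":0},{"linear":[0,0,0],"twist":0}]' 255
```

```text
time: 9.18
tool_pos: [453.9, 167.1, 48.9]
tcp_rot: [3.142, -0.0, -0.001]
contact_force: [0.5, 1.2, 0.2]
grip_width: 91.6
time: 10.05
tool_pos: [453.6, 167.4, 48.9]
tcp_rot: [-3.142, -0.0, -0.0]
contact_force: [-0.5, 0.1, 2.4]
grip_width: 53.7
```

```bash
python3 -m pendant '[{"linear":[0,0,10],"twist":0},{"linear":[0,0,40],"twist":0},{"linear":[0,0,80],"twist":0},{"linear":[0,0,100],"twist":0},{"linear":[30,-12,100],"twist":0},{"linear":[70,-27,100],"twist":0},{"linear":[115,-44,100],"twist":0},{"linear":[145,-56,100],"twist":0},{"linear":[156.5,-60.5,100],"twist":0},{"linear":[156.5,-60.5,100],"twist":0},{"linear":[156.5,-60.5,60],"twist":0},{"linear":[156.5,-60.5,25],"twist":0},{"linear":[156.5,-60.5,5],"twist":0},{"linear":[156.5,-60.5,0],"twist":0},{"linear":[156.5,-60.5,-2],"twist":0},{"linear":[156.5,-60.5,-2],"twist":0},{"linear":[156.5,-60.5,-2],"twist":0}]' && python3 -m pendant '[{"linear":[0,0,0],"twist":0},{"linear":[0,0,0],"twist":0},{"linear":[0,0,0],"twist":0},{"linear":[0,0,0],"twist":0},{"linear":[0,0,0],"twist":0},{"linear":[0,0,0],"twist":0},{"linear":[0,0,0],"twist":0},{"linear":[0,0,0],"twist":0}]' 0
```

```text
time: 12.18
tool_pos: [610.4, 106.9, 47.7]
tcp_rot: [-3.142, -0.002, -0.0]
contact_force: [0.6, 0.2, -0.2]
grip_width: 53.6
time: 13.18
tool_pos: [610.0, 106.9, 46.7]
tcp_rot: [3.142, -0.0, -0.0]
contact_force: [0.1, -0.5, 0.5]
grip_width: 91.9
```

```bash
python3 -m pendant '[{"linear":[0,0,20],"twist":0},{"linear":[0,0,60],"twist":0},{"linear":[0,0,105],"twist":0},{"linear":[-40,-2,105],"twist":0},{"linear":[-85,-4,105],"twist":0},{"linear":[-130,-7,105],"twist":0},{"linear":[-147,-8,105],"twist":0},{"linear":[-149,-8,105],"twist":0},{"linear":[-149,-8,105],"twist":0},{"linear":[-149,-8,105],"twist":0}]' && python3 - <<'E'
from h import *
from plant import bot
np.set_printoptions(precision=1,suppress=True)
c=bot.capture("top");d=bot.capture("scene")
for k,xy in(("red",(606,36)),("yellow",(610,106))):
  for n,q in(("top",c),("scene",d)):
    W=cloud(q);Q=W[(np.hypot(W[...,0]-xy[0],W[...,1]-xy[1])<45)&(W[...,2]>60)&mask(q,k,60,10)&(W[...,2]<80)];print(k,n,len(Q),(Q.min(0)+Q.max(0))/2 if len(Q) else "")
s=d["frame"];t=c["frame"]
cv2.imwrite("pics/pair3.png",cv2.resize(cv2.hconcat([s[100:340,160:460],t[100:340,160:460]]),(800,320)))
E
```

```text
time: 14.42
tool_pos: [461.9, 98.8, 151.7]
tcp_rot: [3.142, -0.001, -0.0]
contact_force: [-0.3, 0.1, -0.5]
grip_width: 92.1
red top 668 [607.3  34.9  68.7]
red scene 333 [607.   42.5  67.7]
yellow top 645 [614.6 105.3  68.9]
yellow scene 714 [608.1 107.4  67.8]
```

View pics/pair3.png

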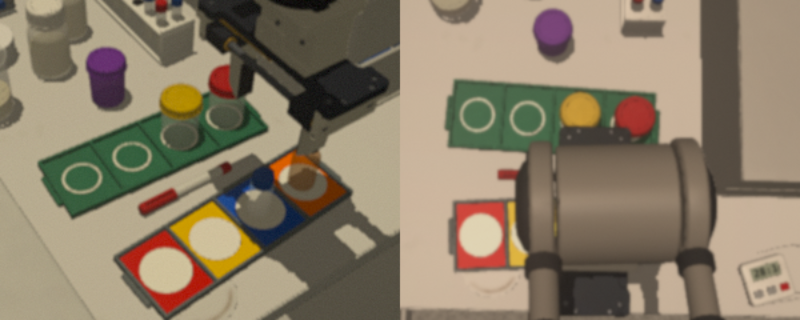

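Red and yellow stand upright in the two right-hand green pockets, and the red and yellow pads are bare. Next is the blue vial, gripped about 35 mm above its foot.

```bash
python3 -m pendant '[{"linear":[0,0,-50],"twist":0},{"linear":[0,0,-90],"twist":0},{"linear":[0,0,-118],"twist":0},{"linear":[0,0,-129],"twist":0},{"linear":[0,0,-129],"twist":0},{"linear":[0,0,-129],"twist":0}]' 0 && python3 -m pendant '[{"linear":[0,0,0],"twist":0},{"linear":[0,0,0],"twist":0},{"linear":[0,0,0],"twist":0},{"linear":[0,0,0],"twist":0},{"linear":[0,0,0],"twist":0},{"linear":[0,0,0],"twist":0},{"linear":[0,0,0],"twist":0},{"linear":[0,0,0],"twist":0},{"linear":[0,0,0],"twist":0},{"linear":[0,0,0],"twist":0}]' 255
```

```text
time: 15.28
tool_pos: [461.9, 98.9, 23.7]
tcp_rot: [-3.142, -0.002, -0.0]
contact_force: [-0.6, 0.1, 0.3]
grip_width: 91.6
time: 16.52
tool_pos: [461.0, 98.9, 22.7]
tcp_rot: [3.142, -0.0, -0.0]
contact_force: [0.9, -0.5, 0.0]
grip_width: 26.3
```

```bash
python3 -m pendant '[{"linear":[0,0,10],"twist":0},{"linear":[0,0,40],"twist":0},{"linear":[0,0,80],"twist":0},{"linear":[0,0,110],"twist":0},{"linear":[30,15,110],"twist":0},{"linear":[70,35,110],"twist":0},{"linear":[115,58,110],"twist":0},{"linear":[145,74,110],"twist":0},{"linear":[152.5,77.5,110],"twist":0},{"linear":[152.5,77.5,110],"twist":0},{"linear":[152.5,77.5,110],"twist":0}]' && python3 - <<'E'
from h import *
from plant import bot
d=bot.capture("scene");cv2.imwrite("pics/s4.png",cv2.resize(d["frame"][80:340,140:460],(640,520)))
E
```

```text
time: 17.9
tool_pos: [612.5, 175.8, 133.0]
tcp_rot: [3.141, 0.001, -0.001]
contact_force: [-0.5, -0.3, -0.3]
grip_width: 26.1
```

View pics/s4.png

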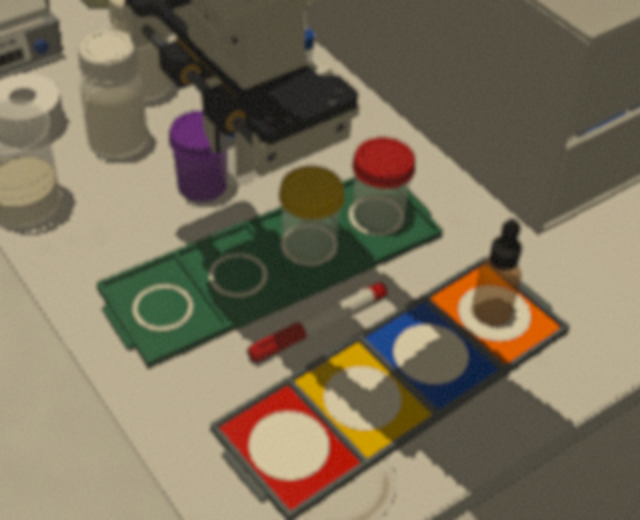

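The vial is held upright (hidden behind the gripper) and its pocket at (237,275) is clear. Before I open the fingers this low, I'll check how far the purple jar is.

```bash
python3 - <<'E'
from h import *
C={n:np.load(f"pics/{n}0.npy",allow_pickle=True).item() for n in("scene","top")}
for n in C:
    W=cloud(C[n]);m=(W[...,2]>40)&(W[...,2]<90)&(W[...,0]>640)&(W[...,0]<760)&(W[...,1]>100)&(W[...,1]<190)
    P=W[m];print(n,len(P),np.percentile(P,2,0).round(),np.percentile(P,98,0).round())
E
```

```text
scene 764 [698. 124.  42.] [745. 170.  70.]
top 734 [701. 120.  55.] [749. 168.  72.]
```

```bash
python3 -m pendant '[{"linear":[0.5,0,-50],"twist":0},{"linear":[0.5,0,-85],"twist":0},{"linear":[0.5,0,-105],"twist":0},{"linear":[0.5,0,-110],"twist":0},{"linear":[0.5,0,-112],"twist":0},{"linear":[0.5,0,-112],"twist":0},{"linear":[0.5,0,-112],"twist":0}]'
```

```text
time: 18.82
tool_pos: [614.5, 176.5, 21.7]
tcp_rot: [-3.141, -0.002, -0.0]
contact_force: [0.7, 0.9, 0.8]
grip_width: 26.7
```

The purple jar starts at x≈697, so I'll open only part way.

```bash
python3 -m pendant '[{"linear":[0,0,0],"twist":0},{"linear":[0,0,0],"twist":0},{"linear":[0,0,0],"twist":0},{"linear":[0,0,0],"twist":0},{"linear":[0,0,0],"twist":0},{"linear":[0,0,0],"twist":0}]' 120 && python3 -m pendant '[{"linear":[0,0,20],"twist":0},{"linear":[0,0,60],"twist":0},{"linear":[0,0,110],"twist":0},{"linear":[0,0,130],"twist":0},{"linear":[-30,-30,130],"twist":0},{"linear":[-65,-65,130],"twist":0},{"linear":[-105,-105,130],"twist":0},{"linear":[-140,-138,130],"twist":0},{"linear":[-149.5,-147,130],"twist":0},{"linear":[-149.5,-147,130],"twist":0},{"linear":[-149.5,-147,130],"twist":0}]' && python3 - <<'E'
from h import *
from plant import bot
np.set_printoptions(precision=1,suppress=True)
c=bot.capture("top");d=bot.capture("scene")
for n,q in(("top",c),("scene",d)):
    W=cloud(q);Q=W[(np.hypot(W[...,0]-614,W[...,1]-176)<28)&(W[...,2]>45)&(W[...,2]<80)];print(n,len(Q),(Q.min(0)+Q.max(0))/2,Q.max(0) if len(Q) else "")
s=d["frame"];t=c["frame"]
cv2.imwrite("pics/pair5.png",cv2.resize(cv2.hconcat([s[100:340,160:460],t[100:340,160:460]]),(800,320)))
E
```

```text
time: 19.58
tool_pos: [614.0, 176.4, 20.7]
tcp_rot: [-3.142, -0.0, -0.0]
contact_force: [-1.0, 0.4, 0.6]
grip_width: 48.4
time: 20.95
tool_pos: [465.6, 29.9, 150.9]
tcp_rot: [-3.141, -0.001, 0.0]
contact_force: [1.5, 0.8, 0.4]
grip_width: 48.9
top 195 [614.  174.7  57.7] [626.1 188.   70.2]
scene 274 [611.8 176.6  56.7] [624.6 189.4  68.3]
```

View pics/pair5.png

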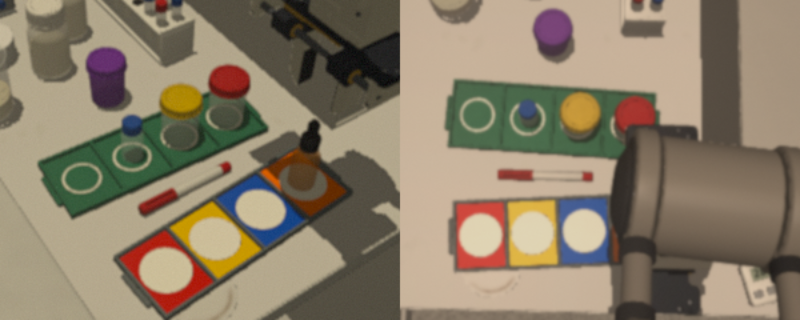

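The vial stands upright in its pocket at about (613, 176). The amber dropper is last. The fingers open fully first, then descend to grip 61 mm above the foot, which keeps the palm just clear of the 105 mm top.

```bash
python3 -m pendant '[{"linear":[0,0,0],"twist":0},{"linear":[0,0,0],"twist":0},{"linear":[0,0,0],"twist":0},{"linear":[0,0,-40],"twist":0},{"linear":[0,0,-80],"twist":0},{"linear":[0,0,-98],"twist":0},{"linear":[0,0,-103],"twist":0},{"linear":[0,0,-103],"twist":0},{"linear":[0,0,-103],"twist":0}]' 0 && python3 -m pendant '[{"linear":[0,0,0],"twist":0},{"linear":[0,0,0],"twist":0},{"linear":[0,0,0],"twist":0},{"linear":[0,0,0],"twist":0},{"linear":[0,0,0],"twist":0},{"linear":[0,0,0],"twist":0},{"linear":[0,0,0],"twist":0},{"linear":[0,0,0],"twist":0},{"linear":[0,0,0],"twist":0},{"linear":[0,0,0],"twist":0}]' 255
```

```text
time: 22.18
tool_pos: [465.2, 29.3, 48.6]
tcp_rot: [3.141, -0.002, -0.0]
contact_force: [-0.7, 0.5, -0.1]
grip_width: 91.8
time: 23.42
tool_pos: [464.5, 29.3, 47.7]
tcp_rot: [3.142, -0.0, -0.0]
contact_force: [-0.5, 0.6, -0.5]
grip_width: 32.1
```

```bash
python3 -m pendant '[{"linear":[0,0,10],"twist":0},{"linear":[0,0,40],"twist":0},{"linear":[0,0,85],"twist":0},{"linear":[0,0,115],"twist":0},{"linear":[10,15,120],"twist":0},{"linear":[35,50,120],"twist":0},{"linear":[67,95,120],"twist":0},{"linear":[100,142,120],"twist":0},{"linear":[130,185,120],"twist":0},{"linear":[148,210,120],"twist":0},{"linear":[152.5,216,120],"twist":0},{"linear":[152.5,216,120],"twist":0},{"linear":[152.5,216,120],"twist":0}]' && python3 - <<'E'
from h import *
from plant import bot
d=bot.capture("scene");cv2.imwrite("pics/s6.png",cv2.resize(d["frame"][60:340,120:460],(680,560)))
E
```

```text
time: 25.05
tool_pos: [616.5, 244.5, 167.6]
tcp_rot: [3.141, 0.001, -0.001]
contact_force: [0.3, -0.9, -0.7]
grip_width: 32.3
```

View pics/s6.png

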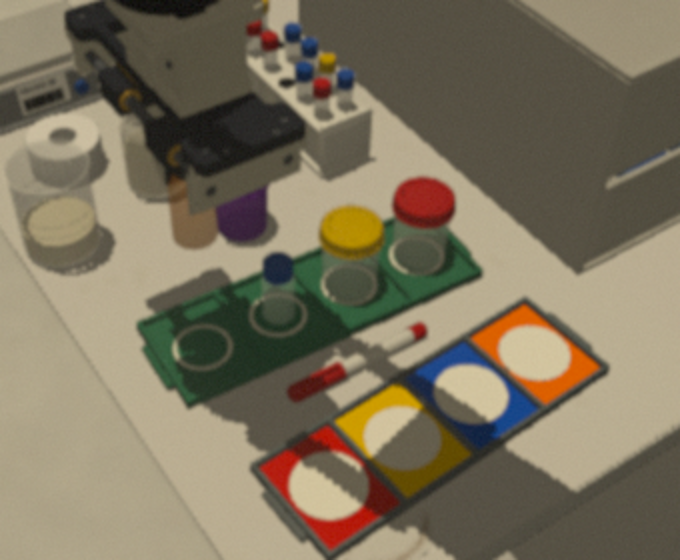

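The bottle is upright in the grip at about (190,225) in the picture. The other three stand undisturbed and the leftmost pocket at (202,347) is free. I'll lower, release part way, and retreat up and back.

```bash
python3 -m pendant '[{"linear":[0,0,-50],"twist":0},{"linear":[0,0,-90],"twist":0},{"linear":[0,0,-113],"twist":0},{"linear":[0,0,-120],"twist":0},{"linear":[0,0,-122],"twist":0},{"linear":[0,0,-122],"twist":0},{"linear":[0,0,-122],"twist":0}]' && python3 -m pendant '[{"linear":[0,0,0],"twist":0},{"linear":[0,0,0],"twist":0},{"linear":[0,0,0],"twist":0},{"linear":[0,0,0],"twist":0},{"linear":[0,0,0],"twist":0},{"linear":[0,0,0],"twist":0}]' 100 && python3 -m pendant '[{"linear":[0,0,15],"twist":0},{"linear":[0,0,60],"twist":0},{"linear":[0,0,115],"twist":0},{"linear":[0,0,160],"twist":0},{"linear":[-50,-80,170],"twist":0},{"linear":[-105,-160,170],"twist":0},{"linear":[-230,-345,170],"twist":0},{"linear":[-230,-345,170],"twist":0},{"linear":[-230,-345,170],"twist":0},{"linear":[-230,-345,170],"twist":0},{"linear":[-300,-500,170],"twist":0},{"linear":[-300,-500,170],"twist":0},{"linear":[-300,-500,170],"twist":0},{"linear":[-300,-500,170],"twist":0},{"linear":[-300,-500,170],"twist":0},{"linear":[-300,-500,170],"twist":0}]'
```

```text
time: 25.98
tool_pos: [617.6, 245.5, 46.9]
tcp_rot: [-3.141, -0.002, -0.0]
contact_force: [0.4, 0.3, 0.1]
grip_width: 32.8
time: 26.72
tool_pos: [617.0, 245.3, 45.7]
tcp_rot: [3.142, -0.0, -0.0]
contact_force: [-1.0, 0.5, 0.2]
grip_width: 55.8
time: 28.72
tool_pos: [317.3, -254.0, 216.2]
tcp_rot: [3.141, -0.001, -0.0]
contact_force: [0.3, 0.7, -0.5]
grip_width: 55.5
```

```bash
python3 - <<'E'
from h import *
from plant import bot
np.set_printoptions(precision=1,suppress=True)
c=bot.capture("top");d=bot.capture("scene")
T={"red":((606.6,36.5),27,60,80),"yellow":((610,106.5),27,60,80),"blue":((613.3,176.5),14,45,80),"amber":((617,245.5),17,40,68)}
for k,(xy,r,lo,hi) in T.items():
  for n,q in(("top",c),("scene",d)):
    W=cloud(q);P=W[np.hypot(W[...,0]-xy[0],W[...,1]-xy[1])<r+12];Q=P[(P[:,2]>lo)&(P[:,2]<hi)]
    U=P[P[:,2]>max(lo,np.nanmax(P[:,2])-12)]
    print(k,n,len(Q),"off",(np.percentile(Q,1,0)+np.percentile(Q,99,0))[:2]/2-xy,"top",np.percentile(P[:,2],99),"upper off",U.mean(0)[:2]-xy)
print(bot.get_obs()["dq"].round(3))
s=d["frame"];t=c["frame"]
cv2.imwrite("pics/pair7.png",cv2.resize(cv2.hconcat([s[100:340,160:460],t[100:340,160:460]]),(800,320)))
E
```

```text
red top 744 off [ 0.4 -1.6] top 75.9578906027331 upper off [ 1.1 -2.1]
red scene 661 off [-2.7 -0. ] top 74.10400978467742 upper off [-4.1  1.3]
yellow top 746 off [ 0.7 -0.2] top 76.1747454563173 upper off [ 1.1 -0.4]
yellow scene 711 off [-2.7  1.7] top 74.21944578943953 upper off [-4.1  2.8]
blue top 194 off [ 0.7 -1.2] top 68.62404458881765 upper off [ 1.1 -1.9]
blue scene 276 off [-2.   0.5] top 66.4992588088512 upper off [-3.1  0.6]
amber top 145 off [ 0.6 -2.7] top 109.41960439059004 upper off [ 1.7 -2.2]
amber scene 300 off [-5.2  0.3] top 107.23679497417275 upper off [-2.7  0.2]
[ 0.  0.  0. -0.  0. -0.]
```

View pics/pair7.png

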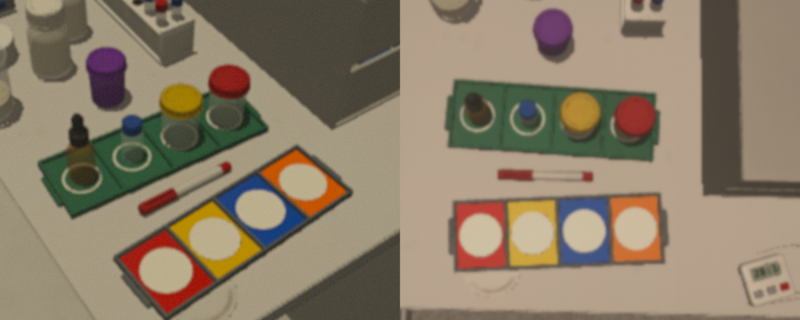

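All four stand upright in the mirrored pockets, within about 5 mm of the pocket centres. The pads are in place and the arm is clear, so I'm handing in.

```bash
python3 -c "
from plant import bot
print(bot.close_job())"
```

```text
the job is handed in; nothing more can be done
None
```

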